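# Clear the canisters, bin the empty jar, put the canisters back

## Task

The little amber glass jar with the black lid, hemmed in by the three canisters at the back of the wooden condiment tray, is empty and belongs in the white recycling caddy. Set all three canisters upright on the bamboo chopping board, then take the jar out and push it down through the caddy's spring flap, keeping hold until its foot is well inside rather than dropping it on the flap. Once the jar lies in the caddy and the flap has shut, put each canister back exactly where it stood in the tray, and leave the bowl and the bamboo spatula alone.

Things in the scene. Friction and masses are not known exactly. Their poses are not given: they have to be found in the camera images.
- canister_white: White ceramic canister, a closed upright cylinder 66 mm across, 138 mm high to the top of its lid, with a dark wooden knob fast on the lid, 26 mm across and 28 mm high (166 mm over all), to lift it by. 0.3 to 0.55 kg. Origin: centre of the underside, z up. It starts in the tray in one of three places, beside or in front of the jar; which one stands where changes.
- canister_blue: Blue ceramic canister, a closed upright cylinder 66 mm across, 138 mm high to the top of its lid, with a dark wooden knob fast on the lid, 26 mm across and 28 mm high (166 mm over all), to lift it by. 0.3 to 0.55 kg. Origin: centre of the underside, z up. It starts in the tray in one of three places, beside or in front of the jar; which one stands where changes.
- canister_clay: Reddish-brown clay (terracotta) canister, a closed upright cylinder 66 mm across, 138 mm high to the top of its lid, with a dark wooden knob fast on the lid, 26 mm across and 28 mm high (166 mm over all), to lift it by. 0.3 to 0.55 kg. Origin: centre of the underside, z up. It starts in the tray in one of three places, beside or in front of the jar; which one stands where changes.
- jar: Small empty amber glass jar, straight-sided, 50 mm in diameter, with a black screw lid of the same width from 55 mm up to its top at 75 mm; about 0.11 kg. Origin: centre of the underside, z up. It stands at the middle of the tray's backboard, about 10 mm from the backboard and from each canister: no room for fingers until these are gone.
- tray: Wooden condiment tray, fixed, 160 mm (x) by 236 mm (y), floor and walls 8 mm thick. Origin: centre of the underside; x points to the backboard, whose top is 60 mm up; the other rims are 25 mm high. The jar stands near (38, 0) mm in this frame, the canisters near (30, 68), (30, -68) and (-30, 0) mm.
- board: Bamboo chopping board, fixed, the side area: 270 mm (its x) by 140 mm (its y) and 15 mm thick, with room for the three canisters in a row along x, 85 mm apart. Origin: centre of the underside. It lies left or right of the tray, the caddy on the other side.
- bin: White recycling caddy with a grey lid, fixed, 176 x 176 mm and 190 mm high. Origin: centre of the underside, z up. In the middle of the lid is a mouth 120 mm (its x) by 124 mm (its y), closed by the dark flap. The inside is 162 mm square, its floor at 4 mm.
- flap (a joint): Dark flap filling the caddy's mouth, 4 mm below the lid's top, hinged on the mouth's +x edge (caddy frame); it swings down into the caddy: 0 rad shut, 1.45 hanging down. A light spring shuts it; under 2 N opens it. A jar lowered upright at the middle of the mouth turns it about 1 rad when its foot is 60 mm below the lid's top; let go there, it drops in and the flap springs shut.
- bowl: White porcelain bowl, 136 mm across and 58 mm high, on the worktop beyond the tray. Origin: centre of the underside. To be left alone.
- spatula: Bamboo spatula, 270 mm long and 6 mm thick, lying on the worktop beyond the tray. Origin: middle of the underside; x points to the blade. To be left alone. (Fixed beyond: a round aluminium budare, 276 mm across and 12 mm high, on the left, and a stainless steel tortilla press, 105 mm high, on the right.)
Mind the look-alikes: they are no part of the job. What is meant by the jar is not purple or turquoise, and is the smaller of those in its own colour.

How it is judged:
By the outcome, as a careful person would: the job done as asked, in the order asked, and still so for the second after the job is handed in, with the robot touching nothing.
It also fails if it takes over 136 s, if anything falls off the work surface, if the arm or the gripper's body presses on something with over 40 N, if the wrist force passes 120 N, or if a joint passes its speed limit or range.

## Robot

A 6-joint arm with a two-finger parallel gripper is mounted at the origin on the work surface. World frame = base frame: x ahead of the robot, y to its left, z up, the work surface at z = 0. Lengths are in mm, angles in rad, forces in N, time in s.
With the tool pointing down it reaches from about 300 to 750 mm from the base axis. Payload 8.5 kg.
Tool frame: the origin (TCP) lies on the centre line of the jaws, within the pads' length; the fingertips stand 25 mm ahead of it and the grasp point (between the pads) lies 6 mm ahead of it; z points along the fingers, y is the line along which they close (so a half turn about z gives the same grasp; the last joint's range is limited). The gripper opens to 88 mm and grips with 3 to 60 N. Pads are 18 mm wide; open, the fingers measure 123 mm over their backs; the gripper's body (75 mm by 187 mm) begins 45 mm behind the grasp point.
Start: joints at [0.928, 0.381, 1.297, -0, 1.464, -0.215], TCP at [228.168, 500.42, 263.748] pointing down, gripper open.
Joint ranges: [-3.11, 3.11], [-0.89, 2.33], [0.22, 2.48], [-1.42, 4.56], [0.17, 2.85], [-2.88, 2.88]. Speed limits (rad/s): [2.39, 2.39, 3.14, 3.14, 3.14, 3.14].

## Interface

Orientations are given as [roll, pitch, yaw] about the fixed x, y, z axes, in that order (R = Rz(yaw) Ry(pitch) Rx(roll)).
In Python, from workcell import readout, viewer, order gives the robot as it stands.
- The arm moves only by the tool send_rows, never from a script. Its argument "deltas" is a list of rows, each a list of 7 numbers: the shift along the tool's x, y, z in m, then the turn, a rotation vector about the tool's x, y, z in rad, then the opening, from -1 (shut) to 1 (fully open). A call has 1 to 10 rows; each row shifts and turns the commanded pose from where the row before left it, along the tool's axes as they then stand; what a row does not reach is not made up. A row lasts 1/12 s, in which the tool goes at most 41.7 mm and 7.16 degrees, less where a joint would pass 70% of its speed; a pose out of reach is approached as far as the arm can. A call is refused whole if a number of a shift passes 0.0417 or a number of a turn 0.125, either way. A call with a gripper value outside its range is refused whole. The fingers move at their own pace and stop on an object; "squeeze" is the grip in N (left out, the last holds). Time passes only in rows, so rows that do not move let the fingers close. It gives the time, the measured TCP pose, the force, the opening and the grip force at its end, in the units of the state.
- readout.get_state(): the state, without advancing time (a new reading comes with each control period).
- viewer.capture(name): name is "side" or "top"; returns (picture, depth): 400x640x3 uint8, blue, green, red; 400x640 float32, mm along the optical axis (not along the pixel's ray), 0 where there is no reading.
- viewer.camera_info(name): a dict with "fx", "fy", "cx", "cy" (pixels), "T" (4x4, takes a point from camera to world coordinates). Camera axes: x right, y down, z forward; pixel columns grow to the right and rows downward; lengths in mm; the calibration is good to about 2 mm. A picture is of the moment at which its call begins. camera_info takes no time and is no camera call.
- order.finish_job(): hands the job in; it is judged then, once.
The state is a dict: "t": time; "joint_pos": joint angles; "qd": joint speeds; "effort": joint torques, N m; "eef_pos": TCP position; "ee_rot": TCP orientation; "contact_force": force on the tool from outside, world axes, zero at the start; "ft_torque": the same for the moment, N m; "finger_gap": opening from 0.0 (shut) to 1.0 (fully open); "grip_force": force on a finger pad.
Only numpy, scipy, OpenCV 4.12 (cv2) and the standard library are available. Lean on these libraries where they do the work, as an engineer would, in place of code of your own. Each camera call takes 0.05 s, during which the arm holds its last target. There are 200 camera calls.

## Working session

There is one attempt and no reset: what is moved stays moved. The work goes in short steps, Python scripts to look and compute and a tool call to move; the robot and the scene stay as the last step left them, time stands still between calls to the robot, and variables do not carry over. Pictures are saved under pics/ and viewed, at most 14 in all, crops included, and the job is handed in when it is done.

Besides the shell and the picture viewer there is one more tool, called after "Request:" as name(argument=value, ...), one argument or row to a line, values as JSON. send_rows: Moves the arm, as the interface text tells. Its arguments: {"type":"object","properties":{"deltas":{"type":"array"},"squeeze":{"type":"number"}},"required":["deltas"]}

```bash
ls; mkdir -p pics; python3 - <<'E'
from workcell import readout, viewer
import cv2,numpy as np
print(readout.get_state())
for n in("top","side"):
    p,d=viewer.capture(n); cv2.imwrite(f"pics/{n}0.png",p); np.savez(f"{n}0.npz",p=p,d=d)
    print(n,viewer.camera_info(n))
E
```

```text
pics
{'t': 0.0, 'joint_pos': array([ 9.27675087e-01,  3.81155767e-01,  1.29826590e+00, -1.17116422e-05,
        1.46357789e+00, -2.15307531e-01]), 'qd': array([ 0.00112675,  0.00066912,  0.00208549,  0.0011922 ,  0.00023208,
       -0.00194436]), 'effort': array([ 4.92185027e-04, -4.37926126e+01, -2.24555880e+01,  7.13653816e-02,
        3.52477888e-02, -1.12604375e-04]), 'eef_pos': array([228.04033146, 500.22273855, 263.15761119]), 'ee_rot': array([-3.14021575e+00, -2.89207815e-04,  2.71378001e+00]), 'contact_force': array([ 0.0289784 ,  0.76703748, -0.11709169]), 'ft_torque': array([ 0.05329713, -0.0297535 ,  0.00207733]), 'grip_force': 0.0, 'finger_gap': 1.0013227597213272}
top {'fx': 384.9299084085019, 'fy': 384.9299084085019, 'cx': 320.9241921750159, 'cy': 197.19381116313372, 'T': array([[-1.22712607e-03, -9.98483037e-01,  5.50465206e-02,
         5.42565444e+02],
       [-9.99882437e-01,  2.06646579e-03,  1.51934986e-02,
        -9.14732691e+00],
       [-1.52842023e-02, -5.50214048e-02, -9.98368188e-01,
         1.11339540e+03],
       [ 0.00000000e+00,  0.00000000e+00,  0.00000000e+00,
         1.00000000e+00]])}
side {'fx': 374.5009403714554, 'fy': 374.5009403714554, 'cx': 317.2525028978577, 'cy': 196.29428708351278, 'T': array([[ 1.22481964e-02, -7.77865283e-01,  6.28311693e-01,
        -4.19475553e+01],
       [-9.99911332e-01, -1.28119696e-02,  3.63056107e-03,
        -6.53229220e+00],
       [ 5.22582290e-03, -6.28300450e-01, -7.77953235e-01,
         9.21453202e+02],
       [ 0.00000000e+00,  0.00000000e+00,  0.00000000e+00,
         1.00000000e+00]])}
```

View pics/top0.png

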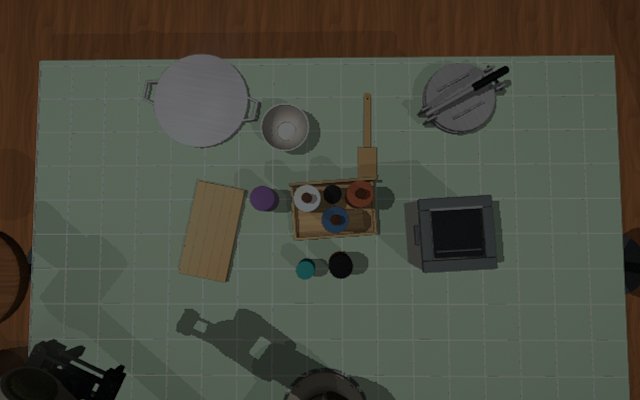

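View pics/side0.png

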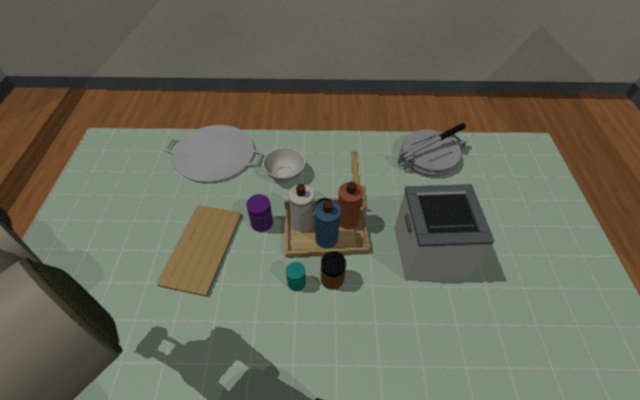

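The side and top views show the tray at top (334,210). The white canister is at (307,197), the blue at (336,219), the clay at (360,193). The board is at (212,230) and the caddy at (457,233).

Jar candidates by top pixel:
- purple (264,198) and turquoise (306,268): excluded by colour
- large amber/black-lid jar (341,264): the larger of the two ambers
- small black lid hemmed in by the canisters (333,194): this is the one meant, since it is the smaller amber jar

I'll confirm in a crop and measure.

```bash
cat > h.py <<'E'
import numpy as np, cv2
from workcell import viewer, readout
def load(n):
    z=np.load(f"{n}0.npz"); return z['p'],z['d']
def cloud(n,d):
    c=viewer.camera_info(n); v,u=np.indices(d.shape)
    P=np.stack([(u-c['cx'])/c['fx']*d,(v-c['cy'])/c['fy']*d,d,np.ones_like(d)],-1)@c['T'].T
    P=P[...,:3]; P[d==0]=np.nan; return P
def ray(n,u,v):
    c=viewer.camera_info(n); r=c['T'][:3,:3]@[(u-c['cx'])/c['fx'],(v-c['cy'])/c['fy'],1]
    return c['T'][:3,3], r/np.linalg.norm(r)
def plane(n,u,v,z):
    o,r=ray(n,u,v); return o+r*(z-o[2])/r[2]
def tri(a,b):
    (o1,r1),(o2,r2)=ray("top",*a),ray("side",*b)
    s=np.linalg.lstsq(np.stack([r1,-r2],1),o2-o1,rcond=None)[0]
    p,q=o1+s[0]*r1,o2+s[1]*r2; return (p+q)/2,np.linalg.norm(p-q)
def blobs(m,P,amin=8):
    n,l,s,c=cv2.connectedComponentsWithStats(m.astype(np.uint8))
    for i in range(1,n):
        if s[i,4]>=amin: yield c[i],s[i,4],np.nanmedian(P[l==i],0),l==i
E
python3 - <<'E'
from h import *
np.set_printoptions(precision=1,suppress=True)
for n in("top","side"):
    p,d=load(n); P=cloud(n,d); X,Y,Z=P[...,0],P[...,1],P[...,2]
    R=(X>380)&(X<680)&(Y<230)&(Y>-420)
    for nm,lo,hi in(("knob",160,184),("lid",138,154),("jarhts",65,125),("bintop",180,200),("backb",56,66),("rim",20,30),("board",11,19)):
        for c,a,m,mk in blobs(R&(Z>lo)&(Z<hi),P,12):
            r=cv2.minAreaRect(np.argwhere(mk)[:,::-1].astype(np.float32))
            print(n,nm,c,a,m,np.array(r[0]),np.array(r[1]),round(r[2],1))
p,_=load("top"); q,_=load("side")
k=np.hstack([cv2.resize(p[165:290,240:400],None,fx=2.5,fy=2.5,interpolation=2),cv2.resize(q[175:300,240:400],None,fx=2.5,fy=2.5,interpolation=2)])
cv2.imwrite("pics/crop1.png",np.clip(k*2.0,0,255).astype(np.uint8))
E
```

```text
top knob [360.  193.1] 92 [604.3 -90.3 173.7] [360. 193.] [9.9 9.9] 45.0
top knob [305.5 197.5] 88 [593.7  42.9 173.4] [305.5 197.5] [9. 9.] 90.0
top knob [416.9 208.1] 23 [ 567.4 -229.   165.1] [417.1 209. ] [16.   1.5] 85.2
top knob [334.5 219.7] 84 [538.7 -27.9 174. ] [334.5 219.5] [9. 9.] 90.0
top knob [420.1 250.9] 49 [ 462.9 -234.8  166.4] [420.3 250.5] [41.1  1.7] 85.2
top knob [483.3 248. ] 13 [ 471.4 -383.   181.6] [483. 248.] [10.  2.] 90.0
top lid [359.1 193.9] 487 [603.7 -90.  146.2] [359. 194.] [26. 26.] 90.0
top lid [306.3 198.2] 489 [593.7  40.7 146.1] [306. 198.] [26. 26.] 90.0
top lid [415.3 212.5] 38 [ 557.  -230.5  147.2] [415.4 213. ] [24.   2.2] 87.0
top lid [334.2 219.7] 499 [538.6 -27.2 146.2] [334.3 219.8] [26.9 26.2] 45.0
top lid [418.8 257.4] 37 [ 446.9 -237.2  146.4] [418.7 257. ] [24.1  1.6] 86.2
top jarhts [331.6 193.9] 270 [607.9 -23.1  83. ] [331.5 194. ] [18. 17.] 90.0
top jarhts [262.2 198.4] 529 [596.4 162.  100.2] [262.  198.5] [26.2 24.7] 45.0
top jarhts [348.8 201.8] 24 [584.4 -65.2  88.3] [349.1 201.7] [17.   3.6] 49.8
top jarhts [412.4 234.2] 29
[... 4076 characters left out ...]
ard [325.3 245.6] 32 [510.1 -27.6  14.9] [325.2 245. ] [21.1  6.2] 5.7
side board [353.7 251.5] 49 [ 494.3 -104.2   15.2] [354.  251.6] [ 2.4 30.1] 86.8
side board [311.8 253.6] 17 [486.2   9.8  14.6] [311.5 253.5] [ 1. 11.] 90.0
side board [322.2 253.1] 12 [487.8 -19.3  14.3] [322.5 253. ] [2. 7.] 90.0
side board [290.6 254.4] 20 [482.   70.4  15.1] [291.  254.5] [ 1. 12.] 90.0
side board [420.7 276.8] 58 [ 419.4 -276.7   15.4] [422.2 276.9] [35.3  5.8] 6.5
side board [460.9 275.5] 28 [ 425.1 -388.5   15.2] [460.5 275.5] [ 1. 17.] 90.0
side board [332.8 285.9] 32 [387.9 -45.7  15.9] [332.7 284.8] [ 6.6 21. ] 87.3
side board [297.9 287.2] 24 [384.   41.3  14.9] [296.8 286.7] [ 5.4 17.1] 83.3
```

View pics/crop1.png

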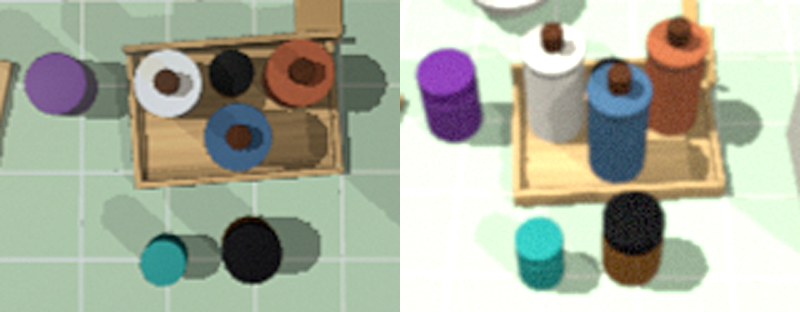

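The crop confirms it: the small black lid at top (333,194) sits in the tray between the white and clay canisters. The bigger amber jar stands in front at (341,264). Next I'll refine with colour masks and two-view triangulation, plus board and caddy.

```bash
python3 - <<'E'
from h import *
np.set_printoptions(precision=1,suppress=True)
C={}
for n,kc in(("top",dict(w=(306,198),c=(360,193),b=(335,219))),("side",dict(w=(300,189),c=(351,187),b=(327,206)))):
    p,d=load(n); hsv=cv2.cvtColor(p,cv2.COLOR_BGR2HSV)
    # knob: dark reddish
    m=((hsv[...,0]<15)|(hsv[...,0]>170))&(hsv[...,1]>90)&(hsv[...,2]<75)
    for k,(u,v) in kc.items():
        w=np.zeros(m.shape,bool); w[v-8:v+9,u-8:u+9]=1
        b=max(blobs(m&w,cloud(n,d)),key=lambda t:t[1],default=None)
        if b: r=np.argwhere(b[3]); C[n,k]=b[0]; print(n,"knob",k,b[0],b[1],r.min(0),r.max(0))
    # lid discs by colour
    for k,sel in dict(w=(hsv[...,1]<40)&(hsv[...,2]>110),b=(hsv[...,0]>98)&(hsv[...,0]<125)&(hsv[...,1]>90),c=((hsv[...,0]<12))&(hsv[...,1]>120)).items():
        if n=="top":
            w=np.zeros(m.shape,bool);u,v=kc[k];w[v-16:v+17,u-16:u+17]=1
            q=np.argwhere(sel&w)[:,::-1].astype(np.float32)
            if len(q)>20:
                (cx,cy),rr=cv2.minEnclosingCircle(q); print("lid",k,cx,cy,rr,plane(n,cx,cy,146))
for k in"wcb":
    if("top",k)in C and("side",k)in C: print(k,tri(C["top",k],C["side",k]),plane("top",*C["top",k],172),plane("side",*C["side",k],172))
p,d=load("top"); hsv=cv2.cvtColor(p,cv2.COLOR_BGR2HSV); P=cloud("top",d)
m=p.max(-1)<28; w=np.zeros(m.shape,bool); w[180:210,318:348]=1
for b in blobs(m&w,P,60): print("jar",b[0],b[1],plane("top",*b[0],83))
for n,s in(("top",np.s_[170:290,165:255]),("side",np.s_[195:300,150:250])):
    p,d=load(n); hsv=cv2.cvtColor(p,cv2.COLOR_BGR2HSV);w=np.zeros(hsv.shape[:2],bool); w[s]=1
    m=w&(hsv[...,0]>8)&(hsv[...,0]<28)&(hsv[...,1]>60)&(hsv[...,2]>60)
    b=max(blobs(m,cloud(n,d)),key=lambda t:t[1]); q=np.array([plane(n,u,v,15)[:2] for v,u in np.argwhere(b[3])],np.float32)
    print("board",n,b[2],cv2.minAreaRect(q))
p,d=load("top");P=cloud("top",d)
q=P[(P[...,2]>185)&(P[...,2]<198)&(P[...,1]<-200)&(P[...,0]<620)][:,:2].astype(np.float32); print("bintop",cv2.minAreaRect(q))
for n,s in(("top",np.s_[200:265,425:490]),("side",np.s_[185:240,412:485])):
    p,d=load(n);w=np.zeros(p.shape[:2],bool);w[s]=1
    b=max(blobs(w&(p.max(-1)<32),cloud(n,d)),key=lambda t:t[1]);print("flap",n,b[0],b[1],b[2],cv2.minAreaRect(np.array([plane(n,u,v,186)[:2] for v,u in np.argwhere(b[3])],np.float32)))
rm=(P[...,2]>19)&(P[...,2]<29)&(abs(P[...,1])<150)&(P[...,0]<660)&(P[...,0]>480)
print("tray",cv2.minAreaRect(P[rm|((P[...,2]>55)&(P[...,2]<64)&(P[...,0]>630)&(P[...,0]<660)&(P[...,1]<120)&(P[...,1]>-150))][:,:2].astype(np.float32)))
E
```

```text
top knob w [306.2 197.2] 68 [193 302] [201 310]
top knob c [360.  192.2] 195 [185 352] [199 368]
top knob b [335.1 219.2] 70 [215 331] [223 339]
lid w 306.6710510253906 197.7763214111328 12.353460311889648 [594.5  41.5 146. ]
lid b 334.7828674316406 219.25714111328125 13.142793655395508 [540.4 -29.1 146. ]
lid c 359.0 194.0 14.560319900512695 [603.7 -90.2 146. ]
side knob w [300.4 189.2] 63 [184 297] [195 304]
side knob c [351.9 188.5] 108 [182 347] [194 358]
side knob b [327.4 205.6] 82 [199 324] [211 331]
w (array([595. ,  41.9, 161.7]), np.float64(0.03772208167276677)) [594.4  41.4 172. ] [586.3  41.2 172. ]
c (array([607.9, -93.9, 151.9]), np.float64(3.533329969444254)) [606.6 -90.4 172. ] [591.  -93.4 172. ]
b (array([540.7, -29.5, 162.8]), np.float64(0.34602000425182683)) [540.7 -29.4 172. ] [533.6 -29.  172. ]
jar [332.2 193.9] 262 [608.1 -23.6  83. ]Traceback (most recent call last):
  File "<stdin>", line 27, in <module>
  File "h.py", line 13, in plane
    o,r=ray(n,u,v); return o+r*(z-o[2])/r[2]
        ~~~^^^^^^^
  File "h.py", line 10, in ray
    c=viewer.camera_info(n); r=c['T'][:3,:3]@[(u-c['cx'])/c['fx'],(v-c['cy'])/c['fy'],1]
ValueError: time passes only in moves, steps and waits
```

```bash
python3 - <<'E'
from functools import lru_cache
s=open('h.py').read().replace("def load","from functools import lru_cache\ninfo=lru_cache(None)(viewer.camera_info)\ndef load").replace("c=viewer.camera_info(n)","c=info(n)")
open('h.py','w').write(s)
E
python3 - <<'E'
from h import *
np.set_printoptions(precision=1,suppress=True)
for n,s in(("top",np.s_[170:290,165:255]),("side",np.s_[195:300,150:250])):
    p,d=load(n); hsv=cv2.cvtColor(p,cv2.COLOR_BGR2HSV);w=np.zeros(hsv.shape[:2],bool); w[s]=1
    m=w&(hsv[...,0]>8)&(hsv[...,0]<28)&(hsv[...,1]>60)&(hsv[...,2]>60)
    b=max(blobs(m,cloud(n,d)),key=lambda t:t[1]); q=np.array([plane(n,u,v,15)[:2] for v,u in np.argwhere(b[3])],np.float32)
    print("board",n,b[2],cv2.minAreaRect(q),np.int32(cv2.boxPoints(cv2.minAreaRect(q))).tolist())
p,d=load("top");P=cloud("top",d)
q=P[(P[...,2]>185)&(P[...,2]<198)&(P[...,1]<-200)&(P[...,0]<620)][:,:2].astype(np.float32); print("bintop",cv2.minAreaRect(q))
for n,s in(("top",np.s_[200:265,425:490]),("side",np.s_[185:240,412:485])):
    p,d=load(n);w=np.zeros(p.shape[:2],bool);w[s]=1
    b=max(blobs(w&(p.max(-1)<32),cloud(n,d)),key=lambda t:t[1]);print("flap",n,b[0],b[1],b[2],cv2.minAreaRect(np.array([plane(n,u,v,186)[:2] for v,u in np.argwhere(b[3])],np.float32)))
rm=(P[...,2]>19)&(P[...,2]<29)&(abs(P[...,1])<150)&(P[...,0]<660)&(P[...,0]>480)
print("tray",cv2.minAreaRect(P[rm|((P[...,2]>55)&(P[...,2]<64)&(P[...,0]>630)&(P[...,0]<660)&(P[...,1]<120)&(P[...,1]>-150))][:,:2].astype(np.float32)))
import math
s=readout.get_state();print(s['eef_pos'],s['ee_rot'],s['t'])
E
```

```text
board top [507.1 321.1  14.7] ((508.1096496582031, 320.85186767578125), (139.04774475097656, 269.00537109375), 78.79390716552734) [[362, 278], [626, 226], [653, 362], [389, 415]]
board side [489.7 321.   13.9] ((504.7012939453125, 319.47900390625), (142.88943481445312, 271.05999755859375), 78.72623443603516) [[357, 275], [623, 222], [651, 363], [385, 416]]
bintop ((506.0832824707031, -318.25799560546875), (176.22598266601562, 176.5721893310547), 3.379209280014038)
flap top [458.2 233. ] 2390 [ 507.5 -323.   186.6] ((504.937744140625, -325.5218505859375), (117.97018432617188, 131.02975463867188), 3.4265031814575195)
flap side [446.  209.6] 1224 [ 515.3 -320.6  185.6] ((514.9744873046875, -319.990478515625), (91.61654663085938, 116.1197280883789), 3.74609112739563)
tray ((567.0596923828125, 2.3992462158203125), (160.12777709960938, 292.32318115234375), 4.17747688293457)
[228.1 500.3 263.2] [-3.1 -0.   2.7] 0.1
```

Request:
send_rows(
  deltas=[
    [0,0,0,0,0,-0.107,0.2],
    [0,0,0,0,0,-0.107,0.2],
    [0,0,0,0,0,-0.107,0.2],
    [0,0,0,0,0,-0.107,0.2],
    [-0.015,-0.019,0,0,0,0,0.2],
    [-0.03,-0.038,0,0,0,0,0.2],
    [-0.03,-0.038,0,0,0,0,0.2],
    [-0.03,-0.038,0,0,0,0,0.2],
    [-0.03,-0.038,0,0,0,0,0.2],
    [-0.03,-0.038,0,0,0,0,0.2],
  ],
  squeeze=40,
)

```text
t: 0.93
eef_pos: [372.9, 316.2, 263.6]
ee_rot: [-3.141, -0.0, -3.141]
contact_force: [1.2, 0.6, 0.6]
finger_gap: 0.6
grip_force: 0.0
```

Request:
send_rows(
  deltas=[
    [-0.031,-0.038,0,0,0,0,0.2],
    [-0.031,-0.038,0,0,0,0,0.2],
    [-0.031,-0.038,0,0,0,0,0.2],
    [-0.031,-0.038,0,0,0,0,0.2],
    [-0.031,-0.038,0,0,0,0,0.2],
    [-0.023,-0.03,0,0,0,0,0.2],
    [-0.015,-0.018,0,0,0,0,0.2],
    [-0.008,-0.012,0,0,0,0,0.2],
    [0,0,0,0,0,0,0.2],
    [0,0,0,0,0,0,0.2],
  ],
)

```text
t: 1.77
eef_pos: [549.6, 96.8, 263.4]
ee_rot: [3.141, -0.001, 3.141]
contact_force: [0.4, 0.6, -0.2]
finger_gap: 0.6
grip_force: 0.0
```

Request:
send_rows(
  deltas=[
    [-0.02,-0.025,0,0,0,0,0.2],
    [-0.016,-0.02,0,0,0,0,0.2],
    [-0.0086,-0.0103,0,0,0,0,0.2],
    [0,0,0.02,0,0,0,0.2],
    [0,0,0.03,0,0,0,0.2],
    [0,0,0.015,0,0,0,0.2],
    [0,0,0.005,0,0,0,0.2],
    [0,0,0,0,0,0,0.2],
    [0,0,0,0,0,0,0.2],
  ],
)

```text
t: 2.52
eef_pos: [594.7, 42.1, 194.9]
ee_rot: [-3.142, 0.001, -3.14]
contact_force: [1.1, -1.1, 0.3]
finger_gap: 0.598
grip_force: 0.0
```

```bash
python3 - <<'E'
from h import *
o=[]
for n,s in(("top",np.s_[160:235,280:390]),("side",np.s_[130:245,270:380])):
    p,d=viewer.capture(n); np.savez(f"{n}1.npz",p=p,d=d); o.append(cv2.resize(np.clip(p[s]*1.8,0,255).astype(np.uint8),(400,400)))
cv2.imwrite("pics/g1.png",np.hstack(o)); print(readout.get_state()['eef_pos'])
E
```

```text
[594.98770907  41.69137638 195.26344301]
```

View pics/g1.png

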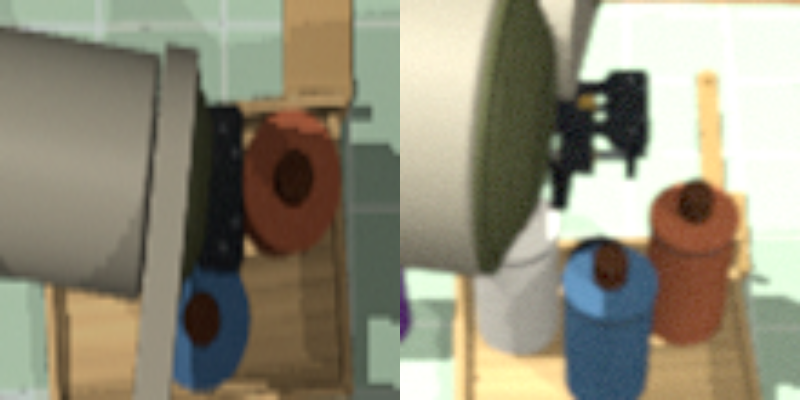

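The arm hides the white canister, with its black gripper body at crop (225,190), so these views can't check alignment. The state agrees with the measurements to 1 mm, so I'll descend and grip.

Request:
send_rows(
  deltas=[
    [0,0,0.01,0,0,0,0.2],
    [0,0,0.008,0,0,0,0.2],
    [0,0,0.0025,0,0,0,0.2],
    [0,0,0,0,0,0,0.2],
    [0,0,0,0,0,0,-1],
    [0,0,0,0,0,0,-1],
    [0,0,0,0,0,0,-1],
    [0,0,0,0,0,0,-1],
    [0,0,0,0,0,0,-1],
    [0,0,0,0,0,0,-1],
  ],
)

```text
t: 3.45
eef_pos: [594.7, 41.4, 173.5]
ee_rot: [3.141, 0.001, -3.141]
contact_force: [-0.5, 1.5, 0.8]
finger_gap: 0.288
grip_force: 40.0
```

Request:
send_rows(
  deltas=[
    [0,0,-0.005,0,0,0,-1],
    [0,0,-0.015,0,0,0,-1],
    [0,0,-0.025,0,0,0,-1],
    [0,0,-0.03,0,0,0,-1],
    [0,0,-0.025,0,0,0,-1],
    [0,0.008,-0.015,0,0,0,-1],
    [0,0.018,-0.005,0,0,0,-1],
    [0,0.028,0,0,0,0,-1],
    [0,0.032,0,0,0,0,-1],
    [0,0.034,0,0,0,0,-1],
  ],
)

```text
t: 4.28
eef_pos: [594.3, 161.8, 292.8]
ee_rot: [-3.141, -0.002, 3.14]
contact_force: [0.4, -0.4, -5.4]
finger_gap: 0.283
grip_force: 40.0
```

Request:
send_rows(
  deltas=[
    [0.0043,0.034,0,0,0,0,-1],
    [0,0.034,0,0,0,0,-1],
    [0,0.03,0,0,0,0,-1],
    [0,0.022,0,0,0,0,-1],
    [0,0.014,0,0,0,0,-1],
    [0,0.0086,0,0,0,0,-1],
    [0,0,0,0,0,0,-1],
    [0,0,0.02,0,0,0,-1],
    [0,0,0.03,0,0,0,-1],
    [0,0,0.025,0,0,0,-1],
  ],
)

```text
t: 5.12
eef_pos: [590.4, 302.1, 217.2]
ee_rot: [-3.141, 0.0, 3.14]
contact_force: [0.7, -0.2, -5.3]
finger_gap: 0.286
grip_force: 40.0
```

Request:
send_rows(
  deltas=[
    [0,0.002,0.02,0,0,0,-1],
    [0,0,0.01,0,0,0,-1],
    [0,0,0.003,0,0,0,-1],
    [0,0,0,0,0,0,-1],
    [0,0,0,0,0,0,-1],
  ],
)

```text
t: 5.53
eef_pos: [591.0, 305.5, 186.8]
ee_rot: [3.141, 0.002, 3.141]
contact_force: [0.9, 0.1, -5.2]
finger_gap: 0.281
grip_force: 40.0
```

Request:
send_rows(
  deltas=[
    [0,0,0.003,0,0,0,-1],
    [0,0,0.002,0,0,0,-1],
    [0,0,0,0,0,0,-1],
    [0,0,0,0,0,0,-1],
  ],
)

```text
t: 5.87
eef_pos: [590.3, 305.9, 180.5]
ee_rot: [3.142, 0.0, -3.141]
contact_force: [0.9, -1.2, -5.1]
finger_gap: 0.287
grip_force: 40.0
```

Request:
send_rows(
  deltas=[
    [0,0,0.001,0,0,0,-1],
    [0,0,0,0,0,0,-1],
  ],
)

```text
t: 6.03
eef_pos: [590.6, 306.1, 180.4]
ee_rot: [3.141, 0.002, -3.141]
contact_force: [-0.4, 0.4, 2.7]
finger_gap: 0.284
grip_force: 40.0
```

Request:
send_rows(
  deltas=[
    [0,0,0,0,0,0,0.2],
    [0,0,0,0,0,0,0.2],
    [0,0,0,0,0,0,0.2],
    [0,0,-0.005,0,0,0,0.2],
    [0,0,-0.015,0,0,0,0.2],
    [0,0,-0.02,0,0,0,0.2],
    [0,-0.01,-0.01,0,0,0,0.2],
    [0.005,-0.025,0,0,0,0,0.2],
    [0.006,-0.035,0,0,0,0,0.2],
    [0.006,-0.035,0,0,0,0,0.2],
  ],
)

```text
t: 6.87
eef_pos: [572.8, 199.5, 229.4]
ee_rot: [-3.141, 0.001, -3.14]
contact_force: [0.5, -0.3, -0.5]
finger_gap: 0.601
grip_force: 0.0
```

Request:
send_rows(
  deltas=[
    [0.006,-0.038,0,0,0,0,0.2],
    [0.006,-0.038,0,0,0,0,0.2],
    [0.006,-0.038,0,0,0,0,0.2],
    [0.006,-0.038,0,0,0,0,0.2],
    [0.005,-0.033,0,0,0,0,0.2],
    [0.003,-0.025,0,0,0,0,0.2],
    [0.0012,-0.014,0,0,0,0,0.2],
    [0,-0.006,0,0,0,0,0.2],
    [0,0,0,0,0,0,0.2],
    [0,0,0,0,0,0,0.2],
  ],
)

```text
t: 7.7
eef_pos: [540.1, -28.9, 229.3]
ee_rot: [3.141, 0.0, -3.142]
contact_force: [-0.1, 0.9, -0.1]
finger_gap: 0.602
grip_force: 0.0
```

Request:
send_rows(
  deltas=[
    [0,0,0.02,0,0,0,0.2],
    [0,0,0.02,0,0,0,0.2],
    [0,0,0.01,0,0,0,0.2],
    [0,0,0.0055,0,0,0,0.2],
    [0,0,0,0,0,0,0.2],
    [0,0,0,0,0,0,-1],
    [0,0,0,0,0,0,-1],
    [0,0,0,0,0,0,-1],
    [0,0,0,0,0,0,-1],
    [0,0,0,0,0,0,-1],
  ],
)

```text
t: 8.53
eef_pos: [540.3, -29.0, 174.3]
ee_rot: [3.141, 0.001, -3.141]
contact_force: [-0.1, 1.5, 3.1]
finger_gap: 0.284
grip_force: 40.0
```

Request:
send_rows(
  deltas=[
    [0,0,0,0,0,0,-1],
  ],
)

```text
t: 8.62
eef_pos: [540.4, -29.0, 174.3]
ee_rot: [3.141, 0.001, -3.141]
contact_force: [-0.1, 1.4, 3.5]
finger_gap: 0.281
grip_force: 40.0
```

Request:
send_rows(
  deltas=[
    [0,0,-0.005,0,0,0,-1],
    [0,0,-0.015,0,0,0,-1],
    [0,0,-0.025,0,0,0,-1],
    [0,0,-0.03,0,0,0,-1],
    [0,0,-0.025,0,0,0,-1],
    [0.003,0.008,-0.015,0,0,0,-1],
    [0.005,0.018,-0.005,0,0,0,-1],
    [0.005,0.028,0,0,0,0,-1],
    [0.006,0.035,0,0,0,0,-1],
    [0.006,0.035,0,0,0,0,-1],
  ],
)

```text
t: 9.45
eef_pos: [514.4, 95.6, 293.3]
ee_rot: [-3.141, -0.002, 3.14]
contact_force: [-0.3, 0.0, -4.9]
finger_gap: 0.287
grip_force: 40.0
```

Request:
send_rows(
  deltas=[
    [0.005,0.035,0,0,0,0,-1],
    [0.003,0.035,0,0,0,0,-1],
    [0,0.035,0,0,0,0,-1],
    [0,0.035,0,0,0,0,-1],
    [0,0.035,0,0,0,0,-1],
    [0,0.025,0,0,0,0,-1],
    [0,0.016,0,0,0,0,-1],
    [0,0.008,0,0,0,0,-1],
    [0,0.003,0.01,0,0,0,-1],
    [0,0,0.02,0,0,0,-1],
  ],
)

```text
t: 10.28
eef_pos: [507.6, 321.9, 264.5]
ee_rot: [3.141, 0.003, -3.141]
contact_force: [0.3, -0.5, -5.5]
finger_gap: 0.279
grip_force: 40.0
```

Request:
send_rows(
  deltas=[
    [0,0,0.03,0,0,0,-1],
    [0,0,0.03,0,0,0,-1],
    [0,0,0.014,0,0,0,-1],
    [0,0,0.005,0,0,0,-1],
    [0,0,0,0,0,0,-1],
    [0,0,0,0,0,0,-1],
  ],
)

```text
t: 10.78
eef_pos: [507.6, 321.3, 185.5]
ee_rot: [3.141, 0.001, 3.141]
contact_force: [-0.5, -0.4, -5.2]
finger_gap: 0.283
grip_force: 40.0
```

Request:
send_rows(
  deltas=[
    [0,0,0.003,0,0,0,-1],
    [0,0,0.001,0,0,0,-1],
    [0,0,0,0,0,0,-1],
  ],
)

```text
t: 11.03
eef_pos: [507.3, 321.8, 181.3]
ee_rot: [3.141, 0.001, -3.141]
contact_force: [0.5, 0.8, -4.3]
finger_gap: 0.284
grip_force: 40.0
```

Request:
send_rows(
  deltas=[
    [0,0,0.0005,0,0,0,-1],
    [0,0,0,0,0,0,-1],
    [0,0,0,0,0,0,-1],
  ],
)

```text
t: 11.28
eef_pos: [507.4, 322.0, 181.2]
ee_rot: [3.141, 0.002, -3.141]
contact_force: [-0.2, 1.1, 3.2]
finger_gap: 0.286
grip_force: 40.0
```

Request:
send_rows(
  deltas=[
    [0,0,0,0,0,0,0.2],
    [0,0,0,0,0,0,0.2],
    [0,0,0,0,0,0,0.2],
    [0,0,-0.005,0,0,0,0.2],
    [0,0,-0.015,0,0,0,0.2],
    [0,0,-0.02,0,0,0,0.2],
    [0,-0.01,-0.01,0,0,0,0.2],
    [-0.005,-0.025,0,0,0,0,0.2],
    [-0.009,-0.035,0,0,0,0,0.2],
    [-0.009,-0.035,0,0,0,0,0.2],
  ],
)

```text
t: 12.12
eef_pos: [529.9, 215.5, 230.6]
ee_rot: [-3.141, 0.001, -3.14]
contact_force: [0.4, 0.3, 0.4]
finger_gap: 0.597
grip_force: 0.0
```

Request:
send_rows(
  deltas=[
    [-0.009,-0.037,0,0,0,0,0.2],
    [-0.009,-0.037,0,0,0,0,0.2],
    [-0.009,-0.037,0,0,0,0,0.2],
    [-0.009,-0.037,0,0,0,0,0.2],
    [-0.009,-0.037,0,0,0,0,0.2],
    [-0.009,-0.037,0,0,0,0,0.2],
    [-0.009,-0.032,0,0,0,0,0.2],
    [-0.0065,-0.026,0,0,0,0,0.2],
    [-0.003,-0.018,0,0,0,0,0.2],
    [-0.001,-0.009,0,0,0,0,0.2],
  ],
)

```text
t: 12.95
eef_pos: [603.6, -93.2, 230.0]
ee_rot: [-3.141, -0.0, 3.139]
contact_force: [-0.1, 0.5, -0.3]
finger_gap: 0.601
grip_force: 0.0
```

Request:
send_rows(
  deltas=[
    [0,0,0,0,0,0,0.2],
    [0,0,0.01,0,0,0,0.2],
    [0,0,0.01,0,0,0,0.2],
    [0,0,0,0,0,0,0.2],
  ],
)

```text
t: 13.28
eef_pos: [602.6, -88.6, 207.6]
ee_rot: [3.14, -0.004, -3.14]
contact_force: [-0.2, -0.4, -0.7]
finger_gap: 0.6
grip_force: 0.0
```

Request:
send_rows(
  deltas=[
    [0,0,0,0,0,0,0.2],
    [0,0,0,0,0,0,0.2],
    [0,0,0,0,0,0,0.2],
  ],
)

```text
t: 13.53
eef_pos: [603.8, -89.7, 210.6]
ee_rot: [-3.141, 0.0, -3.141]
contact_force: [0.2, -0.2, 0.1]
finger_gap: 0.599
grip_force: 0.0
```

Request:
send_rows(
  deltas=[
    [0,-0.0003,0.02,0,0,0,0.2],
    [0,0,0.01,0,0,0,0.2],
    [0,0,0.006,0,0,0,0.2],
    [0,0,0,0,0,0,0.2],
    [0,0,0,0,0,0,0.2],
    [0,0,0,0,0,0,-1],
    [0,0,0,0,0,0,-1],
    [0,0,0,0,0,0,-1],
    [0,0,0,0,0,0,-1],
    [0,0,0,0,0,0,-1],
  ],
)

```text
t: 14.37
eef_pos: [603.8, -90.6, 174.6]
ee_rot: [-3.141, 0.001, -3.141]
contact_force: [0.2, -1.0, 0.7]
finger_gap: 0.285
grip_force: 40.0
```

Request:
send_rows(
  deltas=[
    [0,0,0,0,0,0,-1],
    [0,0,0,0,0,0,-1],
  ],
)

```text
t: 14.53
eef_pos: [603.8, -90.7, 174.6]
ee_rot: [-3.141, 0.001, -3.142]
contact_force: [0.2, -0.6, 1.8]
finger_gap: 0.284
grip_force: 40.0
```

Request:
send_rows(
  deltas=[
    [0,0,-0.005,0,0,0,-1],
    [0,0,-0.015,0,0,0,-1],
    [0,0,-0.025,0,0,0,-1],
    [0,0,-0.03,0,0,0,-1],
    [0,0,-0.025,0,0,0,-1],
    [0.008,0.008,-0.015,0,0,0,-1],
    [0.014,0.016,-0.005,0,0,0,-1],
    [0.02,0.024,0,0,0,0,-1],
    [0.022,0.027,0,0,0,0,-1],
    [0.022,0.027,0,0,0,0,-1],
  ],
)

```text
t: 15.37
eef_pos: [516.1, 12.5, 293.5]
ee_rot: [3.141, -0.002, 3.141]
contact_force: [-0.1, 0.4, -4.9]
finger_gap: 0.281
grip_force: 40.0
```

Request:
send_rows(
  deltas=[
    [0.022,0.027,0,0,0,0,-1],
    [0.022,0.027,0,0,0,0,-1],
    [0.02,0.03,0,0,0,0,-1],
    [0.016,0.033,0,0,0,0,-1],
    [0.0095,0.035,0,0,0,0,-1],
    [0.0045,0.035,0,0,0,0,-1],
    [0,0.035,0,0,0,0,-1],
    [0,0.035,0,0,0,0,-1],
    [0,0.03,0,0,0,0,-1],
    [0,0.021,0,0,0,0,-1],
  ],
)

```text
t: 16.2
eef_pos: [422.5, 322.0, 293.6]
ee_rot: [3.142, -0.002, -3.139]
contact_force: [0.9, -0.5, -4.3]
finger_gap: 0.282
grip_force: 40.0
```

Request:
send_rows(
  deltas=[
    [0,0.013,0,0,0,0,-1],
    [0,0.006,0,0,0,0,-1],
    [0,0,0,0,0,0,-1],
    [0,0,0.02,0,0,0,-1],
    [0,0,0.03,0,0,0,-1],
    [0,0,0.03,0,0,0,-1],
    [0,0,0.015,0,0,0,-1],
    [0,0,0.013,0,0,0,-1],
    [0,0,0,0,0,0,-1],
    [0,0,0,0,0,0,-1],
  ],
)

```text
t: 17.03
eef_pos: [423.8, 337.5, 186.4]
ee_rot: [-3.141, -0.001, 3.14]
contact_force: [0.3, 0.6, -4.3]
finger_gap: 0.284
grip_force: 40.0
```

Request:
send_rows(
  deltas=[
    [0,0,0.003,0,0,0,-1],
    [0,0,0.0015,0,0,0,-1],
    [0,0,0,0,0,0,-1],
    [0,0,0,0,0,0,-1],
  ],
)

```text
t: 17.37
eef_pos: [423.7, 338.5, 182.2]
ee_rot: [3.141, 0.001, -3.141]
contact_force: [-0.5, 0.4, -5.2]
finger_gap: 0.283
grip_force: 40.0
```

Request:
send_rows(
  deltas=[
    [0,0,0.0005,0,0,0,-1],
    [0,0,0,0,0,0,-1],
    [0,0,0,0,0,0,-1],
  ],
)

```text
t: 17.62
eef_pos: [423.7, 338.6, 181.6]
ee_rot: [3.141, 0.001, -3.141]
contact_force: [0.4, 0.5, -1.9]
finger_gap: 0.285
grip_force: 40.0
```

Request:
send_rows(
  deltas=[
    [0,0,0,0,0,0,0.2],
    [0,0,0,0,0,0,0.2],
    [0,0,0,0,0,0,0.2],
    [0,0,-0.005,0,0,0,0.2],
    [0,0,-0.015,0,0,0,0.2],
    [0,0,-0.02,0,0,0,0.2],
    [0,0,-0.008,0,0,0,0.6],
    [0,0,0,0,0,0,0.6],
  ],
)

```text
t: 18.28
eef_pos: [424.2, 338.9, 231.3]
ee_rot: [3.14, 0.004, -3.141]
contact_force: [0.6, -0.7, -0.6]
finger_gap: 0.726
grip_force: 0.0
```

```bash
python3 - <<'E'
from h import *
np.set_printoptions(precision=1,suppress=True)
o=[];C={}
for n,s in(("top",(175,240,285,385)),("side",(175,275,270,390))):
    p,d=viewer.capture(n); np.savez(f"{n}2.npz",p=p,d=d); a,b,c,e=s
    P=cloud(n,d); w=np.zeros(d.shape,bool); w[a:b,c:e]=1
    for q in blobs(w&(p.max(-1)<32)&(P[...,2]>60),P,30): print(n,"jar",q[0],q[1],q[2],plane(n,*q[0],83)); C[n]=q[0]
    for q in blobs(w&(P[...,2]>75),P,30): print(n,"jar depth",q[0],q[1],q[2])
    o.append(cv2.resize(np.clip(p[a:b,c:e]*1.8,0,255).astype(np.uint8),(400,300)))
if len(C)==2: print(tri(C["top"],C["side"]))
cv2.imwrite("pics/g2.png",np.hstack(o)); print(readout.get_state()['eef_pos'])
E
```

```text
top jar [332.1 193.8] 247 [607.9 -23.2  83.3] [608.5 -23.5  83. ]
top jar depth [331.6 193.8] 266 [607.9 -23.1  83.3]
side jar [324.5 206.2] 204 [600.1 -22.3  81.9] [599.8 -23.4  83. ]
side jar [332.9 263.6] 458 [410.7 -44.1  95.8] [418.5 -44.5  83. ]
side jar depth [324.7 204.9] 209 [604.8 -24.9  82.1]
side jar depth [333.3 263.2] 517 [412.3 -44.6  95.8]
(array([ 632.2,  -45.5, -304.5]), np.float64(33.16034689286002))
[423.4 338.4 228.9]
```

View pics/g2.png

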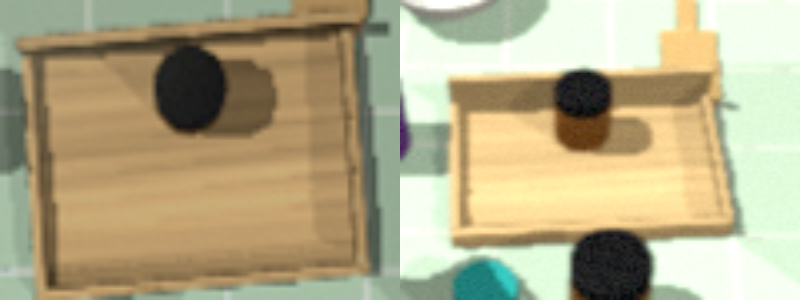

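Crop: the jar stands alone in the tray, with its black lid at crop (190,88) (top), resting upright. I'll go to (608,-23.5).

Request:
send_rows(
  deltas=[
    [-0.007,-0.014,0,0,0,0,0.7],
    [-0.013,-0.026,0,0,0,0,0.7],
    [-0.017,-0.034,0,0,0,0,0.7],
    [-0.017,-0.034,0,0,0,0,0.7],
    [-0.017,-0.034,0,0,0,0,0.7],
    [-0.017,-0.034,0,0,0,0,0.7],
    [-0.017,-0.034,0,0,0,0,0.7],
    [-0.017,-0.034,0,0,0,0,0.7],
    [-0.017,-0.034,0,0,0,0,0.7],
    [-0.017,-0.034,0,0,0,0,0.7],
  ],
)

```text
t: 19.22
eef_pos: [579.8, 24.7, 228.0]
ee_rot: [3.141, -0.002, -3.142]
contact_force: [0.5, 0.5, 0.2]
finger_gap: 0.848
grip_force: 0.0
```

Request:
send_rows(
  deltas=[
    [-0.014,-0.026,0,0,0,0,0.7],
    [-0.01,-0.016,0,0,0,0,0.7],
    [-0.0046,-0.008,0,0,0,0,0.7],
    [0,0,0.02,0,0,0,0.7],
    [0,0,0.03,0,0,0,0.7],
    [0,0,0.02,0,0,0,0.7],
    [0,0,0.01,0,0,0,0.7],
    [0,0,0,0,0,0,0.7],
    [0,0,0,0,0,0,0.7],
    [0,0,0,0,0,0,0.7],
  ],
)

```text
t: 20.05
eef_pos: [608.8, -23.2, 150.6]
ee_rot: [-3.141, 0.002, -3.141]
contact_force: [-0.1, 0.2, -0.0]
finger_gap: 0.852
grip_force: 0.0
```

Descend to TCP 72 and grip with 20 N.

Request:
send_rows(
  deltas=[
    [0,0,0.015,0,0,0,0.7],
    [0,0,0.025,0,0,0,0.7],
    [0,0,0.02,0,0,0,0.7],
    [0,0,0.012,0,0,0,0.7],
    [0,0,0.0065,0,0,0,0.7],
    [0,0,0,0,0,0,0.7],
    [0,0,0,0,0,0,-1],
    [0,0,0,0,0,0,-1],
    [0,0,0,0,0,0,-1],
    [0,0,0,0,0,0,-1],
  ],
  squeeze=20,
)

```text
t: 20.88
eef_pos: [608.6, -23.5, 71.6]
ee_rot: [-3.141, 0.001, -3.141]
contact_force: [0.9, 1.1, 0.4]
finger_gap: 0.572
grip_force: 0.6
```

Request:
send_rows(
  deltas=[
    [0,0,0,0,0,0,-1],
    [0,0,0,0,0,0,-1],
  ],
)

```text
t: 21.05
eef_pos: [608.6, -23.4, 71.6]
ee_rot: [-3.141, 0.001, -3.141]
contact_force: [-0.6, 1.0, 5.3]
finger_gap: 0.565
grip_force: 20.0
```

Request:
send_rows(
  deltas=[
    [0,0,-0.01,0,0,0,-1],
    [0,0,-0.02,0,0,0,-1],
    [0,0,-0.035,0,0,0,-1],
    [0,0,-0.04,0,0,0,-1],
    [0,0,-0.04,0,0,0,-1],
    [0,0,-0.035,0,0,0,-1],
    [0.003,-0.01,-0.025,0,0,0,-1],
    [0.007,-0.02,-0.015,0,0,0,-1],
    [0.01,-0.028,-0.005,0,0,0,-1],
    [0.012,-0.034,0,0,0,0,-1],
  ],
)

```text
t: 21.88
eef_pos: [576.1, -115.4, 298.0]
ee_rot: [-3.14, 0.003, -3.139]
contact_force: [-0.2, -0.0, -1.5]
finger_gap: 0.563
grip_force: 20.0
```

Request:
send_rows(
  deltas=[
    [0.013,-0.036,0,0,0,0,-1],
    [0.013,-0.036,0,0,0,0,-1],
    [0.013,-0.036,0,0,0,0,-1],
    [0.012,-0.034,0,0,0,0,-1],
    [0.01,-0.028,0,0,0,0,-1],
    [0.0066,-0.02,0,0,0,0,-1],
    [0.003,-0.013,0,0,0,0,-1],
    [0,0,0,0,0,0,-1],
    [0,0,0,0,0,0,-1],
    [0,0,0,0,0,0,-1],
  ],
)

```text
t: 22.72
eef_pos: [506.2, -317.2, 295.9]
ee_rot: [3.141, 0.0, -3.14]
contact_force: [0.9, 0.2, -0.8]
finger_gap: 0.562
grip_force: 20.0
```

```bash
python3 - <<'E'
from h import *
o=[]
for n,s in(("top",(170,300,165,505)),("side",(120,300,160,505))):
    p,d=viewer.capture(n); np.savez(f"{n}3.npz",p=p,d=d); a,b,c,e=s
    o.append(cv2.resize(np.clip(p[a:b,c:e]*1.8,0,255).astype(np.uint8),(760,290)))
    P=cloud(n,d)
    for q in blobs((P[...,2]>176)&(P[...,2]<184)&(P[...,1]>220)&(P[...,1]<400)&(P[...,0]>380),P,20): print(n,q[0],q[1],q[2])
cv2.imwrite("pics/g3.png",np.vstack(o)); print(readout.get_state()['eef_pos'])
E
```

```text
top [197.55172414 199.47126437] 87 [590.05569764 305.46173938 180.52318423]
top [190.84269663 233.51685393] 89 [505.28066059 320.70772316 180.03756745]
top [183.76136364 267.47727273] 88 [423.4585974  336.3641513  180.01917028]
side [199.33870968 185.77419355] 62 [586.80367934 304.0412455  179.60580099]
side [185.77333333 211.52      ] 75 [503.86409384 319.83492201 179.28082485]
side [171.         239.24705882] 85 [423.45936377 335.44972745 179.79102967]
[ 506.2415982  -317.10931997  295.96939158]
```

View pics/g3.png

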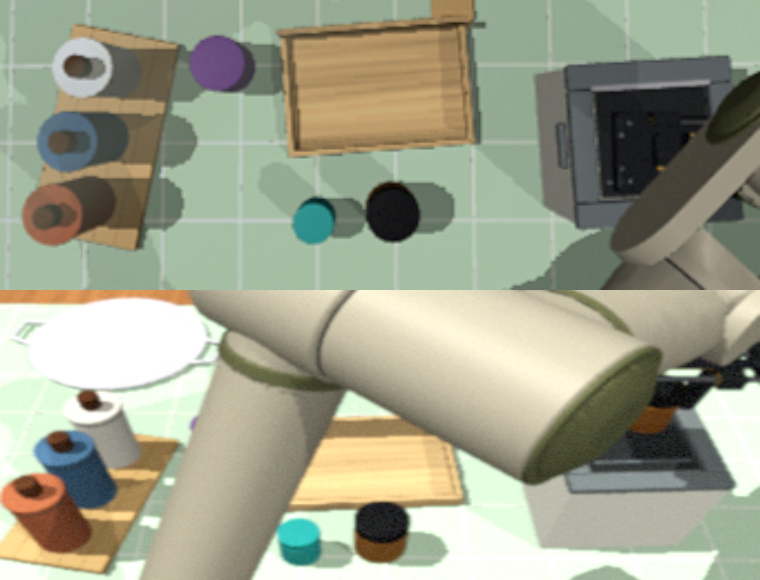

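The three canisters stand upright on the board at crop (80,67), (67,141) and (52,214). The jar hangs over the caddy mouth at side crop (655,415). I'll push it down through the flap.

Request:
send_rows(
  deltas=[
    [0,-0.0013,0.012,0,0,0,-1],
    [0,0,0.018,0,0,0,-1],
    [0,0,0.015,0,0,0,-1],
    [0,0,0.01,0,0,0,-1],
    [0,0,0.01,0,0,0,-1],
    [0,0,0.01,0,0,0,-1],
    [0,0,0.01,0,0,0,-1],
    [0,0,0,0,0,0,-1],
  ],
)

```text
t: 23.48
eef_pos: [505.2, -319.3, 208.8]
ee_rot: [3.139, -0.003, -3.141]
contact_force: [-1.9, 0.1, -0.4]
finger_gap: 0.563
grip_force: 20.0
```

Request:
send_rows(
  deltas=[
    [0,0,0.008,0,0,0,-1],
    [0,0,0.008,0,0,0,-1],
    [0,0,0.006,0,0,0,-1],
    [0,0,0.003,0,0,0,-1],
    [0,0,0,0,0,0,-1],
    [0,0,0,0,0,0,-1],
  ],
)

```text
t: 23.98
eef_pos: [505.6, -319.8, 185.6]
ee_rot: [3.141, -0.001, -3.141]
contact_force: [-0.3, 0.8, -0.9]
finger_gap: 0.561
grip_force: 20.0
```

Request:
send_rows(
  deltas=[
    [0,0,0,0,0,0,0.4],
    [0,0,0,0,0,0,0.4],
    [0,0,0,0,0,0,0.4],
    [0,0,0,0,0,0,0.4],
    [0,0,-0.005,0,0,0,0.4],
    [0,0,-0.01,0,0,0,0.4],
    [0,0,-0.015,0,0,0,0.4],
    [0,0,-0.02,0,0,0,0.4],
    [0,0,-0.03,0,0,0,0.4],
    [0,0,-0.02,0,0,0,0.4],
  ],
)

```text
t: 24.82
eef_pos: [505.9, -319.8, 289.2]
ee_rot: [-3.139, 0.002, -3.141]
contact_force: [-0.2, 0.3, 0.6]
finger_gap: 0.698
grip_force: 0.0
```

Request:
send_rows(
  deltas=[
    [0.001,0.012,0,0,0,0,0.2],
    [0.003,0.026,0,0,0,0,0.2],
    [0.005,0.038,0,0,0,0,0.2],
    [0.005,0.04,0,0,0,0,0.2],
    [0.005,0.04,0,0,0,0,0.2],
    [0.005,0.04,0,0,0,0,0.2],
    [0.005,0.04,0,0,0,0,0.2],
    [0.005,0.04,0,0,0,0,0.2],
    [0.005,0.04,0,0,0,0,0.2],
    [0.005,0.04,0,0,0,0,0.2],
  ],
)

```text
t: 25.65
eef_pos: [460.5, 38.4, 285.9]
ee_rot: [3.142, 0.0, -3.142]
contact_force: [0.5, -0.8, -0.2]
finger_gap: 0.601
grip_force: 0.0
```

Request:
send_rows(
  deltas=[
    [0.005,0.04,0,0,0,0,0.2],
    [0.005,0.04,0,0,0,0,0.2],
    [0.005,0.04,0,0,0,0,0.2],
    [0.005,0.04,0,0,0,0,0.2],
    [0.005,0.035,0,0,0,0,0.2],
    [0.005,0.032,0,0,0,0,0.2],
    [0.005,0.025,0,0,0,0,0.2],
    [0.003,0.015,0,0,0,0,0.2],
    [0,0,0,0,0,0,0.2],
    [0,0,0,0,0,0,0.2],
  ],
)

```text
t: 26.48
eef_pos: [422.9, 303.5, 285.6]
ee_rot: [-3.141, -0.0, -3.14]
contact_force: [-0.3, 0.3, 0.1]
finger_gap: 0.602
grip_force: 0.0
```

```bash
python3 - <<'E'
from h import *
o=[]
for n,s in(("top",(180,285,405,510)),("side",(165,290,385,510))):
    p,d=viewer.capture(n); np.savez(f"{n}4.npz",p=p,d=d); a,b,c,e=s
    o.append(cv2.resize(np.clip(p[a:b,c:e]*2.2,0,255).astype(np.uint8),(400,400)))
p,d=np.load("top4.npz").values();P=cloud("top",d);print(np.nanmedian(P[215:250,440:475,2]),np.nanmin(P[210:255,435:480,2]))
cv2.imwrite("pics/g4.png",np.hstack(o)); print(readout.get_state()['eef_pos'])
E
```

```text
186.61321903274018 180.57406204199242
[423.53526132 302.52632011 285.78145309]
```

View pics/g4.png

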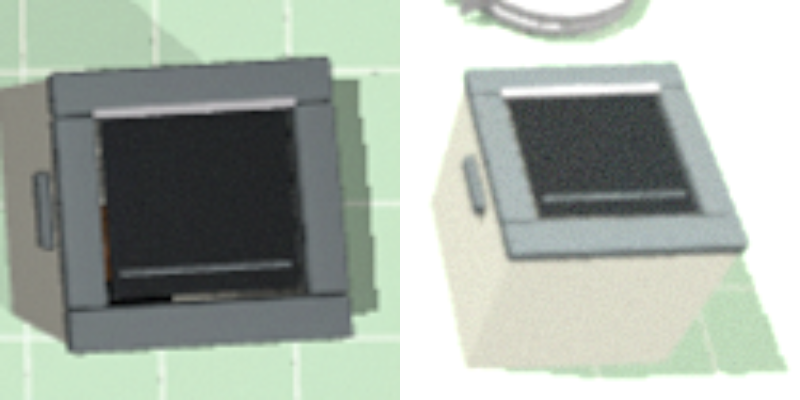

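The flap is shut at z 186.6, and a glimpse of amber at crop (104,235) shows the jar inside. Now the clay canister goes back.

Request:
send_rows(
  deltas=[
    [0,0.015,0,0,0,0,0.2],
    [0,0.013,0,0,0,0,0.2],
    [0,0.008,0.01,0,0,0,0.2],
    [0,0,0.025,0,0,0,0.2],
    [0,0,0.03,0,0,0,0.2],
    [0,0,0.02,0,0,0,0.2],
    [0,0,0.01,0,0,0,0.2],
    [0,0,0,0,0,0,0.2],
    [0,0,0,0,0,0,0.2],
    [0,0,0,0,0,0,0.2],
  ],
  squeeze=40,
)

```text
t: 27.42
eef_pos: [424.0, 339.3, 191.4]
ee_rot: [3.141, 0.001, -3.142]
contact_force: [0.0, -0.6, -0.0]
finger_gap: 0.597
grip_force: 0.0
```

Request:
send_rows(
  deltas=[
    [0.0002,-0.0005,0.005,0,0,0,0.2],
    [0,0,0.004,0,0,0,0.2],
    [0,0,0,0,0,0,0.2],
    [0,0,0,0,0,0,0.2],
    [0,0,0,0,0,0,-1],
    [0,0,0,0,0,0,-1],
    [0,0,0,0,0,0,-1],
    [0,0,0,0,0,0,-1],
    [0,0,0,0,0,0,-1],
    [0,0,0,0,0,0,-1],
  ],
)

```text
t: 28.25
eef_pos: [423.4, 338.6, 181.8]
ee_rot: [-3.141, 0.0, -3.141]
contact_force: [-0.7, -1.3, 0.7]
finger_gap: 0.279
grip_force: 40.0
```

Request:
send_rows(
  deltas=[
    [0,0,-0.005,0,0,0,-1],
    [0,0,-0.015,0,0,0,-1],
    [0,0,-0.025,0,0,0,-1],
    [0,0,-0.03,0,0,0,-1],
    [0,0,-0.025,0,0,0,-1],
    [0,-0.008,-0.015,0,0,0,-1],
    [0,-0.018,0,0,0,0,-1],
    [0,-0.028,0,0,0,0,-1],
    [0,-0.033,0,0,0,0,-1],
    [-0.004,-0.034,0,0,0,0,-1],
  ],
)

```text
t: 29.08
eef_pos: [426.3, 216.8, 296.4]
ee_rot: [-3.141, -0.002, -3.14]
contact_force: [1.4, 0.0, -5.3]
finger_gap: 0.284
grip_force: 40.0
```

Request:
send_rows(
  deltas=[
    [-0.01,-0.033,0,0,0,0,-1],
    [-0.016,-0.031,0,0,0,0,-1],
    [-0.02,-0.028,0,0,0,0,-1],
    [-0.02,-0.028,0,0,0,0,-1],
    [-0.02,-0.028,0,0,0,0,-1],
    [-0.02,-0.028,0,0,0,0,-1],
    [-0.019,-0.028,0,0,0,0,-1],
    [-0.017,-0.028,0,0,0,0,-1],
    [-0.015,-0.028,0,0,0,0,-1],
    [-0.01,-0.022,0,0,0,0,-1],
  ],
)

```text
t: 29.92
eef_pos: [595.2, -66.4, 295.8]
ee_rot: [3.141, -0.002, 3.141]
contact_force: [0.2, -0.0, -3.8]
finger_gap: 0.282
grip_force: 40.0
```

Request:
send_rows(
  deltas=[
    [-0.006,-0.015,0,0,0,0,-1],
    [-0.0032,-0.011,0,0,0,0,-1],
    [0,0,0,0,0,0,-1],
    [0,0,0.015,0,0,0,-1],
    [0,0,0.025,0,0,0,-1],
    [0,0,0.03,0,0,0,-1],
    [0,0,0.02,0,0,0,-1],
    [0,0,0.01,0,0,0,-1],
    [0,0,0,0,0,0,-1],
    [0,0,0,0,0,0,-1],
  ],
)

```text
t: 30.75
eef_pos: [603.8, -89.6, 197.7]
ee_rot: [-3.141, 0.001, -3.141]
contact_force: [-0.1, -0.3, -4.4]
finger_gap: 0.281
grip_force: 40.0
```

Request:
send_rows(
  deltas=[
    [0,-0.0008,0.01,0,0,0,-1],
    [0,0,0.006,0,0,0,-1],
    [0,0,0.002,0,0,0,-1],
    [0,0,0,0,0,0,-1],
    [0,0,0,0,0,0,-1],
    [0,0,0,0,0,0,-1],
  ],
)

```text
t: 31.25
eef_pos: [603.8, -91.1, 179.1]
ee_rot: [-3.141, 0.001, -3.141]
contact_force: [-0.4, -0.6, -3.7]
finger_gap: 0.284
grip_force: 40.0
```

Request:
send_rows(
  deltas=[
    [0,0.0004,0.003,0,0,0,-1],
    [0,0,0.001,0,0,0,-1],
    [0,0,0,0,0,0,-1],
    [0,0,0,0,0,0,-1],
  ],
)

```text
t: 31.58
eef_pos: [603.7, -90.7, 174.8]
ee_rot: [-3.141, 0.0, -3.141]
contact_force: [-0.3, -0.9, -3.3]
finger_gap: 0.286
grip_force: 40.0
```

Request:
send_rows(
  deltas=[
    [0,0,0.0005,0,0,0,-1],
    [0,0,0,0,0,0,-1],
    [0,0,0,0,0,0,-1],
  ],
)

```text
t: 31.83
eef_pos: [603.9, -90.8, 174.8]
ee_rot: [-3.141, 0.001, -3.141]
contact_force: [0.6, -0.4, 1.3]
finger_gap: 0.283
grip_force: 40.0
```

Request:
send_rows(
  deltas=[
    [0,0,0,0,0,0,0.2],
    [0,0,0,0,0,0,0.2],
    [0,0,0,0,0,0,0.2],
    [0,0,-0.005,0,0,0,0.2],
    [0,0,-0.015,0,0,0,0.2],
    [0,0,-0.02,0,0,0,0.2],
    [0,0.01,-0.015,0,0,0,0.2],
    [0.005,0.025,0,0,0,0,0.2],
    [0.009,0.035,0,0,0,0,0.2],
    [0.009,0.035,0,0,0,0,0.2],
  ],
)

```text
t: 32.67
eef_pos: [580.4, 15.0, 229.7]
ee_rot: [-3.142, 0.001, 3.14]
contact_force: [0.0, 1.0, 1.1]
finger_gap: 0.598
grip_force: 0.0
```

Request:
send_rows(
  deltas=[
    [0.009,0.037,0,0,0,0,0.2],
    [0.009,0.037,0,0,0,0,0.2],
    [0.009,0.037,0,0,0,0,0.2],
    [0.009,0.037,0,0,0,0,0.2],
    [0.009,0.037,0,0,0,0,0.2],
    [0.009,0.037,0,0,0,0,0.2],
    [0.009,0.032,0,0,0,0,0.2],
    [0.0065,0.026,0,0,0,0,0.2],
    [0.003,0.018,0,0,0,0,0.2],
    [0.001,0.0097,0,0,0,0,0.2],
  ],
)

```text
t: 33.5
eef_pos: [506.2, 324.2, 229.6]
ee_rot: [3.141, 0.0, -3.139]
contact_force: [0.0, 0.6, -0.1]
finger_gap: 0.599
grip_force: 0.0
```

Request:
send_rows(
  deltas=[
    [0,0,0,0,0,0,0.2],
    [0,0,0.01,0,0,0,0.2],
    [0,0,0.015,0,0,0,0.2],
    [0,0,0.01,0,0,0,0.2],
    [0,0,0,0,0,0,0.2],
    [0,0,0,0,0,0,0.2],
    [0,0,0,0,0,0,0.2],
  ],
)

```text
t: 34.08
eef_pos: [507.6, 321.6, 194.7]
ee_rot: [3.141, 0.001, 3.141]
contact_force: [-0.1, -0.1, -0.4]
finger_gap: 0.601
grip_force: 0.0
```

Down 13 mm to 181.6, then grip.

Request:
send_rows(
  deltas=[
    [0,0.0002,0.007,0,0,0,0.2],
    [0,0,0.006,0,0,0,0.2],
    [0,0,0,0,0,0,0.2],
    [0,0,0,0,0,0,0.2],
    [0,0,0,0,0,0,-1],
    [0,0,0,0,0,0,-1],
    [0,0,0,0,0,0,-1],
    [0,0,0,0,0,0,-1],
    [0,0,0,0,0,0,-1],
    [0,0,0,0,0,0,-1],
  ],
)

```text
t: 34.92
eef_pos: [507.1, 322.4, 181.4]
ee_rot: [3.141, 0.0, -3.141]
contact_force: [-1.0, 0.8, 0.5]
finger_gap: 0.284
grip_force: 40.0
```

Request:
send_rows(
  deltas=[
    [0,0,-0.005,0,0,0,-1],
    [0,0,-0.015,0,0,0,-1],
    [0,0,-0.025,0,0,0,-1],
    [0,0,-0.03,0,0,0,-1],
    [0,0,-0.025,0,0,0,-1],
    [0,-0.008,-0.015,0,0,0,-1],
    [0,-0.018,0,0,0,0,-1],
    [0,-0.028,0,0,0,0,-1],
    [-0.003,-0.035,0,0,0,0,-1],
    [-0.005,-0.035,0,0,0,0,-1],
  ],
)

```text
t: 35.75
eef_pos: [514.2, 197.2, 295.9]
ee_rot: [-3.141, -0.002, -3.14]
contact_force: [0.7, -0.6, -3.8]
finger_gap: 0.283
grip_force: 40.0
```

Request:
send_rows(
  deltas=[
    [-0.005,-0.035,0,0,0,0,-1],
    [-0.005,-0.035,0,0,0,0,-1],
    [-0.005,-0.035,0,0,0,0,-1],
    [-0.005,-0.035,0,0,0,0,-1],
    [-0.005,-0.035,0,0,0,0,-1],
    [0,-0.025,0,0,0,0,-1],
    [0,-0.016,0,0,0,0,-1],
    [0,-0.008,0,0,0,0,-1],
    [0,-0.003,0.01,0,0,0,-1],
    [0,0,0.025,0,0,0,-1],
  ],
)

```text
t: 36.58
eef_pos: [541.0, -29.4, 263.3]
ee_rot: [-3.14, 0.005, 3.141]
contact_force: [1.0, 0.6, -6.3]
finger_gap: 0.281
grip_force: 40.0
```

Request:
send_rows(
  deltas=[
    [0,0,0.03,0,0,0,-1],
    [0,0,0.03,0,0,0,-1],
    [0,0,0.015,0,0,0,-1],
    [0,0,0.006,0,0,0,-1],
    [0,0,0,0,0,0,-1],
    [0,0,0,0,0,0,-1],
    [0,0,0,0,0,0,-1],
  ],
)

```text
t: 37.17
eef_pos: [540.8, -28.7, 181.6]
ee_rot: [-3.141, 0.002, -3.141]
contact_force: [-0.8, 0.1, -3.8]
finger_gap: 0.285
grip_force: 40.0
```

Contact is expected near 174.5.

Request:
send_rows(
  deltas=[
    [0,-0.0003,0.004,0,0,0,-1],
    [0,0,0.002,0,0,0,-1],
    [0,0,0,0,0,0,-1],
    [0,0,0,0,0,0,-1],
  ],
)

```text
t: 37.5
eef_pos: [540.2, -29.1, 174.4]
ee_rot: [-3.142, 0.0, -3.141]
contact_force: [0.6, -0.7, -4.4]
finger_gap: 0.281
grip_force: 40.0
```

Request:
send_rows(
  deltas=[
    [0,0,0.0007,0,0,0,-1],
    [0,0,0,0,0,0,-1],
    [0,0,0,0,0,0,-1],
  ],
)

```text
t: 37.75
eef_pos: [540.4, -29.1, 174.4]
ee_rot: [-3.141, 0.001, -3.141]
contact_force: [-0.9, 0.3, 5.1]
finger_gap: 0.283
grip_force: 40.0
```

Request:
send_rows(
  deltas=[
    [0,0,0,0,0,0,0.2],
    [0,0,0,0,0,0,0.2],
    [0,0,0,0,0,0,0.2],
    [0,0,-0.005,0,0,0,0.2],
    [0,0,-0.015,0,0,0,0.2],
    [0,0,-0.02,0,0,0,0.2],
    [0,0.01,-0.015,0,0,0,0.2],
    [-0.005,0.025,0,0,0,0,0.2],
    [-0.006,0.035,0,0,0,0,0.2],
    [-0.006,0.035,0,0,0,0,0.2],
  ],
)

```text
t: 38.58
eef_pos: [557.4, 76.7, 229.3]
ee_rot: [-3.142, 0.001, 3.14]
contact_force: [0.5, 0.0, -0.5]
finger_gap: 0.6
grip_force: 0.0
```

Request:
send_rows(
  deltas=[
    [-0.006,0.038,0,0,0,0,0.2],
    [-0.006,0.038,0,0,0,0,0.2],
    [-0.006,0.038,0,0,0,0,0.2],
    [-0.006,0.038,0,0,0,0,0.2],
    [-0.005,0.033,0,0,0,0,0.2],
    [-0.003,0.025,0,0,0,0,0.2],
    [-0.001,0.014,0,0,0,0,0.2],
    [0,0.006,0,0,0,0,0.2],
    [0,0,0,0,0,0,0.2],
    [0,0,0.01,0,0,0,0.2],
  ],
)

```text
t: 39.42
eef_pos: [590.7, 305.1, 220.2]
ee_rot: [3.141, 0.003, 3.141]
contact_force: [0.8, -0.4, 1.0]
finger_gap: 0.599
grip_force: 0.0
```

Request:
send_rows(
  deltas=[
    [0,0,0.015,0,0,0,0.2],
    [0,0,0.01,0,0,0,0.2],
    [0,0,0,0,0,0,0.2],
    [0,0,0,0,0,0,0.2],
    [0,0,0,0,0,0,0.2],
  ],
)

```text
t: 39.83
eef_pos: [590.4, 305.4, 194.2]
ee_rot: [3.141, 0.001, 3.141]
contact_force: [-0.4, 0.0, 0.6]
finger_gap: 0.598
grip_force: 0.0
```

Request:
send_rows(
  deltas=[
    [0,0.0003,0.007,0,0,0,0.2],
    [0,0,0.0062,0,0,0,0.2],
    [0,0,0,0,0,0,0.2],
    [0,0,0,0,0,0,0.2],
    [0,0,0,0,0,0,-1],
    [0,0,0,0,0,0,-1],
    [0,0,0,0,0,0,-1],
    [0,0,0,0,0,0,-1],
    [0,0,0,0,0,0,-1],
    [0,0,0,0,0,0,-1],
  ],
)

```text
t: 40.67
eef_pos: [590.1, 306.4, 180.5]
ee_rot: [3.141, 0.0, -3.141]
contact_force: [-0.8, 0.6, 1.4]
finger_gap: 0.283
grip_force: 40.0
```

Request:
send_rows(
  deltas=[
    [0,0,-0.005,0,0,0,-1],
    [0,0,-0.015,0,0,0,-1],
    [0,0,-0.025,0,0,0,-1],
    [0,0,-0.03,0,0,0,-1],
    [0,0,-0.025,0,0,0,-1],
    [0,-0.008,-0.015,0,0,0,-1],
    [0,-0.018,0,0,0,0,-1],
    [0,-0.028,0,0,0,0,-1],
    [-0.0022,-0.032,0,0,0,0,-1],
    [-0.0022,-0.034,0,0,0,0,-1],
  ],
)

```text
t: 41.5
eef_pos: [593.9, 185.5, 294.7]
ee_rot: [-3.141, -0.002, -3.14]
contact_force: [1.1, -1.1, -5.5]
finger_gap: 0.282
grip_force: 40.0
```

Request:
send_rows(
  deltas=[
    [0,-0.034,0,0,0,0,-1],
    [0,-0.034,0,0,0,0,-1],
    [0,-0.03,0,0,0,0,-1],
    [0,-0.024,0,0,0,0,-1],
    [0,-0.014,0,0,0,0,-1],
    [0,-0.0085,0,0,0,0,-1],
    [0,0,0.01,0,0,0,-1],
    [0,0,0.025,0,0,0,-1],
    [0,0,0.03,0,0,0,-1],
    [0,0,0.025,0,0,0,-1],
  ],
)

```text
t: 42.33
eef_pos: [594.1, 42.8, 203.7]
ee_rot: [3.141, -0.001, -3.14]
contact_force: [-0.5, -1.4, -4.6]
finger_gap: 0.28
grip_force: 40.0
```

Request:
send_rows(
  deltas=[
    [0,0,0.015,0,0,0,-1],
    [0,0,0.01,0,0,0,-1],
    [0,0,0,0,0,0,-1],
    [0,0,0,0,0,0,-1],
    [0,0,0,0,0,0,-1],
  ],
)

```text
t: 42.75
eef_pos: [595.2, 42.0, 181.7]
ee_rot: [-3.141, 0.002, -3.141]
contact_force: [-0.3, 0.1, -3.9]
finger_gap: 0.283
grip_force: 40.0
```

Contact is expected near 173.6.

Request:
send_rows(
  deltas=[
    [0.0002,-0.0003,0.004,0,0,0,-1],
    [0,0,0.002,0,0,0,-1],
    [0,0,0,0,0,0,-1],
    [0,0,0,0,0,0,-1],
  ],
)

```text
t: 43.08
eef_pos: [594.3, 41.4, 174.5]
ee_rot: [-3.142, 0.0, -3.141]
contact_force: [-0.2, 0.5, -4.7]
finger_gap: 0.282
grip_force: 40.0
```

Request:
send_rows(
  deltas=[
    [0,0,0.0007,0,0,0,-1],
    [0,0,0,0,0,0,-1],
    [0,0,0,0,0,0,-1],
  ],
)

```text
t: 43.33
eef_pos: [594.4, 41.4, 173.7]
ee_rot: [-3.142, 0.0, -3.141]
contact_force: [0.1, -0.2, -5.0]
finger_gap: 0.286
grip_force: 40.0
```

Request:
send_rows(
  deltas=[
    [0,0,0.0006,0,0,0,-1],
    [0,0,0,0,0,0,-1],
    [0,0,0,0,0,0,-1],
  ],
)

```text
t: 43.58
eef_pos: [594.5, 41.5, 173.5]
ee_rot: [-3.142, 0.001, -3.141]
contact_force: [-0.1, 0.5, -0.6]
finger_gap: 0.284
grip_force: 40.0
```

Touching. Release and retreat over the board side to look.

Request:
send_rows(
  deltas=[
    [0,0,0,0,0,0,0.2],
    [0,0,0,0,0,0,0.2],
    [0,0,0,0,0,0,0.2],
    [0,0,-0.005,0,0,0,0.2],
    [0,0,-0.015,0,0,0,0.2],
    [0,0,-0.025,0,0,0,0.2],
    [0,0.01,-0.025,0,0,0,0.2],
    [0.01,0.02,0,0,0,0,0.2],
    [0.015,0.035,0,0,0,0,0.2],
    [0.015,0.035,0,0,0,0,0.2],
  ],
)

```text
t: 44.42
eef_pos: [554.1, 141.8, 243.8]
ee_rot: [3.142, 0.001, 3.14]
contact_force: [0.6, 0.1, -0.0]
finger_gap: 0.603
grip_force: 0.0
```

Request:
send_rows(
  deltas=[
    [0.015,0.035,0,0,0,0,0.2],
    [0.015,0.035,0,0,0,0,0.2],
    [0.015,0.035,0,0,0,0,0.2],
    [0.015,0.035,0,0,0,0,0.2],
    [0.015,0.03,0,0,0,0,0.2],
    [0.015,0.02,0,0,0,0,0.2],
    [0.008,0.01,0,0,0,0,0.2],
    [0,0,0,0,0,0,0.2],
    [0,0,0,0,0,0,0.2],
  ],
)

```text
t: 45.17
eef_pos: [456.6, 341.0, 243.3]
ee_rot: [-3.141, 0.001, -3.141]
contact_force: [0.5, 0.0, -0.1]
finger_gap: 0.604
grip_force: 0.0
```

```bash
python3 - <<'E'
from h import *
np.set_printoptions(precision=1,suppress=True)
o=[]
for n,s in(("top",(80,290,240,500)),("side",(120,300,230,500))):
    p,d=viewer.capture(n); np.savez(f"{n}5.npz",p=p,d=d); a,b,c,e=s
    o.append(cv2.resize(np.clip(p[a:b,c:e]*1.8,0,255).astype(np.uint8),(400,320)))
    for D in (load(n)[1],d):
        P=cloud(n,D)
        for nm,lo,hi in(("knob",160,184),("lid",138,154)):
            for q in blobs((P[...,2]>lo)&(P[...,2]<hi)&(P[...,0]>500)&(P[...,1]<80)&(P[...,1]>-130)&(P[...,0]<640),P,30): print(n,nm,q[0],q[1],q[2])
P=cloud("top",np.load("top5.npz")["d"]);print(np.nanmedian(P[215:250,440:475,2]))
cv2.imwrite("pics/g5.png",np.hstack(o)); print(readout.get_state()['eef_pos'])
E
```

```text
top knob [360.  193.1] 92 [604.3 -90.3 173.7]
top knob [305.5 197.5] 88 [593.7  42.9 173.4]
top knob [334.5 219.7] 84 [538.7 -27.9 174. ]
top lid [359.1 193.9] 487 [603.7 -90.  146.2]
top lid [306.3 198.2] 489 [593.7  40.7 146.1]
top lid [334.2 219.7] 499 [538.6 -27.2 146.2]
top knob [359.9 193. ] 92 [604.4 -90.2 173.7]
top knob [306.2 197.6] 86 [592.6  41.6 173.5]
top knob [334.9 219.6] 88 [538.7 -29.  174.2]
top lid [359.  193.8] 485 [603.7 -89.9 146.2]
top lid [306.7 198.2] 490 [593.8  40.7 145.8]
top lid [334.8 219.7] 495 [538.6 -29.6 146.3]
side knob [351.5 186.2] 83 [599.2 -92.3 172.3]
side knob [300.6 188.4] 85 [589.6  40.2 172.1]
side knob [327.5 205.3] 90 [534.6 -29.3 172.2]
side lid [350.5 193.6] 328 [593.9 -89.9 145. ]
side lid [301.1 196.1] 331 [582.5  39.5 145.1]
side lid [327.5 212.7] 368 [528.6 -31.  145.2]
side knob [351.3 185.9] 83 [599.  -92.  172.3]
side knob [301.  188.5] 79 [589.1  39.7 172.2]
side knob [328.1 205.4] 95 [534.6 -30.6 171.9]
side lid [350.4 193.5] 329 [593.5 -89.9 145.1]
side lid [301.5 196. ] 335 [583.   37.4 145.1]
side lid [327.6 212.8] 365 [528.3 -28.7 145.4]
186.47844836345325
[457.2 340.3 243.2]
```

View pics/g5.png

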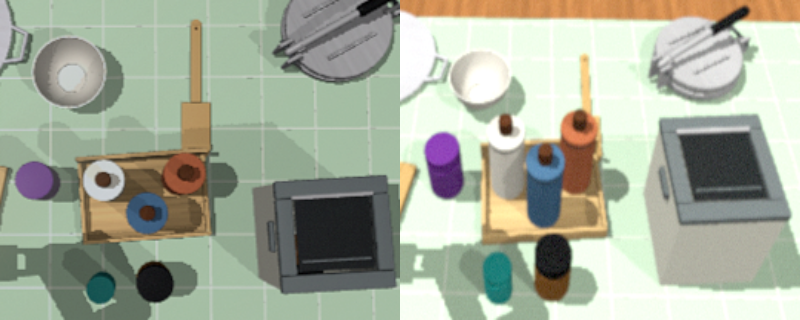

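All three canisters are upright in the tray within about 1 mm of where they stood: white at crop (103,180), blue at (148,213), clay at (184,173). The flap is shut, and the bowl (70,72) and spatula (196,125) are untouched.

```bash
python3 -c "
from workcell import order
print(order.finish_job())"
```

```text
the job is handed in; nothing more can be done
None
```

I handed in the job at about 45 s: the jar is in the caddy with the flap shut, the three canisters stand back in the tray about 1 mm from where they started, and the bowl and spatula are untouched.

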